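# Free the seized keeper of a bracelet stand and take off its rod

### The arm

A 6-joint arm with a two-finger parallel gripper is mounted at the origin on the work surface. World frame = base frame: x ahead of the robot, y to its left, z up, the work surface at z = 0. Lengths are in mm, angles in rad, forces in N, time in s.
With the tool pointing down it reaches from about 250 to 725 mm from the base axis. Payload 9.7 kg.
Tool frame: the origin (TCP) lies at the very end of the fingers, on their centre line; the grasp point (between the pads) lies 19 mm behind it; z points along the fingers, y is the direction in which the jaws open and shut (so a half turn about z gives the same grasp; the last joint's range is limited). The gripper opens to 85 mm and grips with 20 to 120 N. Pads are 22 mm wide; open, the fingers measure 114 mm over their backs; the gripper's body (76 mm by 85 mm) begins 54 mm behind the grasp point. The pads swing forward as they close: fully open they stand 13 mm farther back than shut.
Start: joints at [-1.108, 0.087, 0.176, 1.66, 0, 1.571], TCP at [245.547, -492.142, 231.284] pointing down, gripper open.
Joint ranges: [-3.13, 3.13], [-0.85, 1.81], [-1.15, 1.24], [-2.2, 2.28], [-1.44, 1.52], [-3.14, 3.14]. Speed limits (rad/s): [2.22, 2.22, 2.57, 3.14, 3.14, 3.14].

### API

Orientations are given as a unit quaternion [x, y, z, w].
In Python, from station import get_obs, viewer, job gives the robot as it stands.
- The arm moves only by the tool carry_out, never from a script. Its argument "motion" is a list that holds one entry, the list of rows, each a list of 5 numbers: the finger opening in cm, from 0 to 8.54, then the shift along the world's x, y, z in cm, then the turn about the world's z in rad. A call has 1 to 20 rows; each row shifts and turns the commanded pose from where the row before left it; what a row does not reach is not made up. A row lasts 1/8 s, in which the tool goes at most 62.5 mm and 10.7 degrees, less where a joint would pass 70% of its speed; a pose out of reach is approached as far as the arm can. A call is refused whole if a number of a shift passes 6.25 or a number of a turn 0.188, either way. A call with a gripper value outside its range is refused whole. The fingers move at their own pace and stop on an object; "squeeze" is the grip in N (left out, the last holds). Time passes only in rows, so rows that do not move let the fingers close. It gives the time, the measured TCP pose, the force and the opening at its end, in the units of the state.
- get_obs(): the state, without advancing time (a new reading comes with each control period).
- viewer.read_camera(name): name is "side" or "top"; returns the picture (420x560x3 uint8, blue, green, red); there is no depth.
- viewer.camera_info(name): a dict with "vertical_fov" (degrees; the focal length in pixels is half the picture's height over the tangent of half this angle, whatever the lens; pixels are square), "cx", "cy" (the principal point, pixels), "dist_coeffs" ([k1, k2, p1, p2, k3] as OpenCV has them; the pictures are not rectified), "eye" and "orientation" of the camera in the world. Camera axes: x right, y down, z forward; pixel columns grow to the right and rows downward; lengths in mm; the calibration is good to about 2 mm. A picture is of the moment at which its call begins. camera_info takes no time and is no camera call.
- job.finish_job(): hands the job in, once; it reports no verdict.
The state is a dict: "clock": time; "qpos": joint angles; "qvel": joint speeds; "joint_efforts": joint torques, N m; "ee_pos": TCP position; "orientation": TCP orientation; "force": force on the tool from outside, world axes, zero at the start; "torque": the same for the moment, N m; "grip_width": finger opening in mm.
Only numpy, scipy, OpenCV 4.12 (cv2) and the standard library are available. Lean on these libraries where they do the work, as an engineer would, in place of code of your own. Each camera call takes 0.05 s, during which the arm holds its last target. There are 200 camera calls.

### The job

The rod of the bracelet stand has to come off so that it can be restocked, but one of its two brass keepers, the one whose tongue still lies over the rod, is seized. Rock it gently back and forth in small arcs, never forcing it one way, until it breaks free, and turn it anticlockwise (seen from above) until its tongue is well clear of the rod. Then lift the rod out of its saddles without wrenching it and set it down, without dropping it, lengthwise on the floor of the empty tray; leave the bangle, the jar and the gift box where they are.

Things in the scene. Friction and masses are not known exactly. Their poses are not given: they have to be found in the camera images.
- stand: Bracelet stand, fixed: marble foot 115 x 270 x 22 mm, two uprights at its y = -100 and +100 mm, heads topped 122 mm above the counter. Origin under the foot's centre, y along the rod, z up. Each head has an open saddle (18 mm wide, 12 deep) for the rod at x = -16 mm and a brass keeper on an upright axis at x = +16 mm: at y = -100 the seized one, at y = +100 one already swung clear.
- seized_grip (a point): Centre of the seized keeper's wing, on its axis, 169 mm above the counter. Wing: upright plate 46 long (its x), 9 thick (its y), 24 mm high; pinch the 9 mm from above. Below it a hub of 9 mm radius, 13 mm high, then the tongue, 5 mm thick, its top 25 mm below this point, reaching 39 mm from the axis to this point's -x, over the rod. One piece: tongue and wing turn together.
- open_grip (a point): The same point on the other keeper, which is free and already swung clear of the rod; nothing need be done to it.
- keeper_screw (a joint): Seized screw's angle, rad: 0 = tongue across the rod, + anticlockwise from above (loosening), stop at 1.75; tongue clear from 1.1. Play at first 0.03 to 0.07 each way; at its end the rust gives at about 0.25 N m, the play grows by 0.03 to 0.1, then packs (0.5 N m). Working the other side likewise makes new way on the first. Breaks free at about +0.25, then turns with 0.03 N m.
- stem_twist (a joint): Elastic twist of the slender stem between screw and wing, rad, + anticlockwise: 2.5 N m per rad (0.13 rad is 0.33 N m). The wing's own angle is keeper_screw + stem_twist. The stem shears if twisted beyond 0.16 rad (0.40 N m) either way.
- rod_mid (a point): Middle of the loose steel rod, on its axis: 12 mm in diameter, 250 mm long with its dark square end caps (18 x 18 mm, 12 mm long), along its own y; 0.1 to 0.2 kg. In the saddles its axis is 128 mm above the counter, with 3 mm play sideways and 2 mm lengthwise; bare between the uprights for 178 mm.
- tray_floor (a point): Centre of the grey lined floor of the empty white tray, 6 mm above the counter; the tray is fixed. Inside 138 mm (its x) by 288 mm (its y, its length); walls 6 mm thick, 20 mm higher than the floor. z up. The rod lying there has its axis 9 mm above the floor.
- bangle: Amber bangle lying on the counter beyond the work, 72 mm across, 14 mm high; origin at the centre of its underside. Leave alone.
- cream_jar: Small closed jar, 52 mm across, 50 mm high; origin at the centre of its underside. Leave alone.
- gift_box: Cardboard gift box 70 x 70 x 35 mm; origin at the centre of its underside. Leave alone.

How it is judged:
By the outcome, as a careful person would: the job done as asked, in the order asked, and still so for the second after the job is handed in, with the robot touching nothing.
It also fails if it takes over 70 s, if anything falls off the work surface, if the arm or the gripper's body presses on something with over 40 N, if the wrist force passes 120 N, or if a joint passes its speed limit or range.

## Working session

There is one attempt and no reset: what is moved stays moved. The work goes in short steps, Python scripts to look and compute and a tool call to move; the robot and the scene stay as the last step left them, time stands still between calls to the robot, and variables do not carry over. Pictures are saved under pics/ and viewed, about 8 in all and at most 12, crops included, and the job is handed in when it is done.

Besides the shell and the picture viewer there is one more tool, called after "Call:" by a JSON object that holds its "name" and its "arguments", one argument or row to a line. carry_out: Moves the arm, as the interface text tells. Its arguments: {"type":"object","properties":{"motion":{"type":"array","items":{"type":"array","items":{"type":"array","items":{"type":"number"}}}},"squeeze":{"type":"number"}},"required":["motion"]}

```bash
mkdir -p pics; ls
python3 - <<'E'
from station import get_obs, viewer, job
import cv2
for n in("top","side"):
    cv2.imwrite(f"pics/{n}0.png",viewer.read_camera(n)); print(n,viewer.camera_info(n))
print(get_obs())
E
```

```text
pics
top {'vertical_fov': 44.53231977924732, 'cx': 282.34912997996383, 'cy': 215.42023096238117, 'dist_coeffs': array([-0.00757829,  0.        ,  0.        ,  0.        ,  0.        ]), 'eye': array([ 406.00120684,   11.95954575, 1170.90416734]), 'orientation': array([-0.70160672,  0.70621505, -0.06650175,  0.0677188 ])}
side {'vertical_fov': 54.35810806092916, 'cx': 274.0992886708085, 'cy': 211.27433362152135, 'dist_coeffs': array([-0.11984245,  0.        ,  0.        ,  0.        ,  0.        ]), 'eye': array([ 532.51213969, -702.50736169,  609.37059967]), 'orientation': array([ 0.87868536, -0.04487038,  0.03277128, -0.47415686])}
{'clock': 0.1, 'qpos': array([-1.10799869e+00,  8.74068706e-02,  1.75191082e-01,  1.65980115e+00,
       -5.71540929e-06,  1.57079634e+00]), 'qvel': array([ 0.00051023, -0.00214521,  0.0027031 ,  0.00010772,  0.00282803,
        0.00023679]), 'joint_efforts': array([-1.62759578e-03, -5.21562231e+01,  4.65652978e+01,  1.59131724e-02,
       -1.18031262e-04,  2.28368646e-05]), 'ee_pos': array([ 245.45238133, -491.95332143,  230.64154165]), 'orientation': array([ 9.73346363e-01,  2.29339235e-01, -1.42748138e-04, -5.93381535e-04]), 'force': array([-0.43446511,  0.67057505, -0.19475284]), 'torque': array([-0.03247283, -0.00624732,  0.07156862]), 'grip_width': 85.46858012986715}
```

View pics/top0.png

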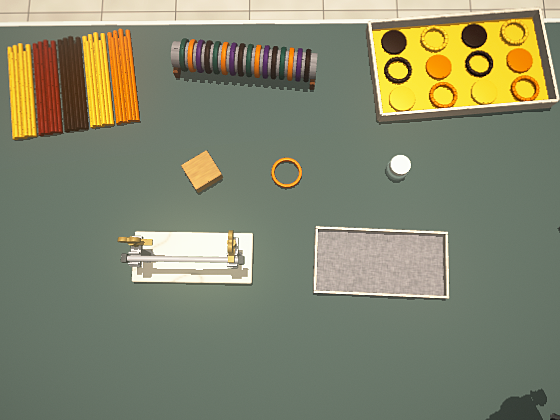

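View pics/side0.png

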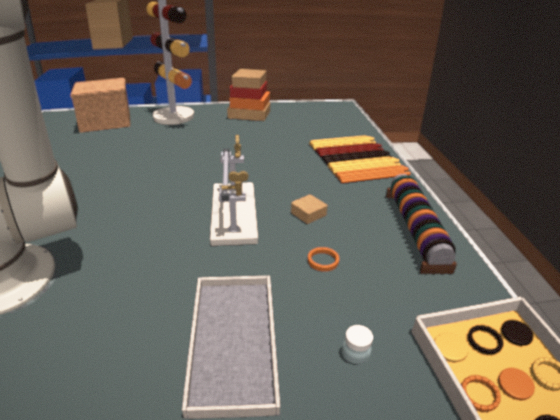

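The top picture shows the stand at about (193,258), with its seized keeper at the right end near (233,245) and the free one at the left near (135,240). The tray is at (381,262). The side view agrees. Next I'll enlarge the stand and get tray and foot contours.

```bash
cat > h.py <<'E'
import numpy as np, cv2
from scipy.spatial.transform import Rotation as R
from station import get_obs, viewer
def cam(n):
    c=viewer.camera_info(n); f=210/np.tan(np.radians(c["vertical_fov"])/2)
    return np.array([[f,0,c["cx"]],[0,f,c["cy"]],[0,0,1]]),c["dist_coeffs"],np.array(c["eye"]),R.from_quat(c["orientation"]).as_matrix()
def ray(n,px):
    K,d,e,M=cam(n)
    u=cv2.undistortPoints(np.array(px,float).reshape(-1,1,2),K,d).reshape(-1,2)
    return e,np.c_[u,np.ones(len(u))]@M.T
def onplane(n,px,z):
    e,v=ray(n,px); return e+v*((z-e[2])/v[:,2])[:,None]
def proj(n,P):
    K,d,e,M=cam(n); return cv2.projectPoints(np.array(P,float).reshape(-1,1,3),cv2.Rodrigues(M.T)[0],-M.T@e,K,d)[0].reshape(-1,2)
def tri(pa,pb):
    (e1,v1),(e2,v2)=ray("top",pa),ray("side",pb); out=[]
    for a,b in zip(v1,v2):
        s=np.linalg.lstsq(np.c_[a,-b],e2-e1,rcond=None)[0]; out.append((e1+a*s[0]+e2+b*s[1])/2)
    return np.array(out)
E
python3 - <<'E'
from h import *
im=cv2.imread("pics/top0.png"); hsv=cv2.cvtColor(im,cv2.COLOR_BGR2HSV)
cv2.imwrite("pics/c0.png",np.vstack([cv2.resize(im[222:292,105:265],(800,350),interpolation=cv2.INTER_CUBIC)]))
def box(x0,x1,y0,y1,m,z,t):
    k=np.zeros_like(m); k[y0:y1,x0:x1]=m[y0:y1,x0:x1]
    c=np.vstack(cv2.findContours(k,cv2.RETR_EXTERNAL,2)[0]); r=cv2.minAreaRect(c); p=cv2.boxPoints(r)
    q=onplane("top",p,z)[:,:2]; s=[np.linalg.norm(q[i]-q[i-1]) for i in (1,2)]
    print(t,p.round(1).tolist(),q.round(1).tolist(),"ctr",q.mean(0).round(1),"sides",np.round(s,1),
      "dirs",[np.round(np.degrees(np.arctan2(*(q[i]-q[i-1])[::-1])),1) for i in(1,2)])
br=((hsv[...,2]>150)).astype(np.uint8)
box(305,460,215,310,br,26,"tray")
box(115,262,222,292,br,22,"foot")
b=cv2.inRange(hsv,(12,110,70),(28,255,255)); 
n,l,s,c=cv2.connectedComponentsWithStats(b[222:292,105:265])
print([(s[i].tolist(),(c[i]+[105,222]).round(1)) for i in range(1,n) if s[i,4]>8])
E
```

```text
tray [[312.29998779296875, 292.5], [315.1000061035156, 225.60000610351562], [450.70001220703125, 231.10000610351562], [448.0, 298.1000061035156]] [[452.3, -51.9], [602.4, -60.7], [587.7, -367.1], [438.2, -350.9]] ctr [ 520.2 -207.6] sides [150.4 306.7] dirs [np.float64(-3.4), np.float64(-92.8)]
foot [[117.30000305175781, 281.1000061035156], [118.19999694824219, 228.1999969482422], [252.39999389648438, 230.39999389648438], [251.60000610351562, 283.20001220703125]] [[480.5, 382.2], [600.0, 386.8], [593.0, 81.3], [474.0, 82.6]] ctr [536.9 233.2] sides [119.6 305.5] dirs [np.float64(2.2), np.float64(-91.3)]
[([122, 8, 9, 33, 185], array([230.6, 246.4])), ([13, 15, 34, 8, 187], array([135.3, 240.1])), ([23, 21, 8, 4, 15], array([131.5, 243.8]))]
```

View pics/c0.png

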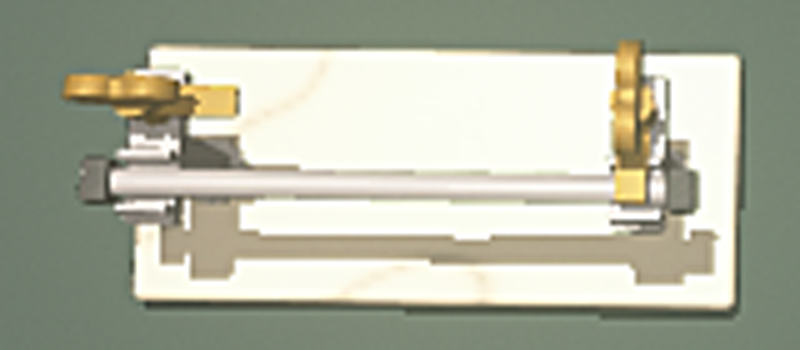

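The crop shows the seized wing upright at crop x≈629, y 42 to 165, with its tongue over the rod at (630,183). The foot corners are at about (152,47), (740,57), (735,308) and (137,298).

Run:
```python
from h import *
f=lambda p:(np.array(p,float)+.5)/5-.5+[105,222]
q=onplane("top",f([(152,47),(740,57),(735,308),(137,298)]),22)[:,:2]
print(q.round(1),q.mean(0).round(1))
for a,b in((1,0),(2,3),(3,0),(2,1)): d=q[b]-q[a]; print(np.linalg.norm(d).round(1),np.degrees(np.arctan2(d[1],d[0])).round(2))
print("wing ends,mid",onplane("top",f([(630,42),(628,165),(629,103)]),181).round(1).tolist())
print("open wing",onplane("top",f([(62,86),(180,92),(122,90)]),181).round(1).tolist())
e=onplane("top",f([(92,180),(683,189)]),131); print("rod",e.round(1).tolist(),e.mean(0))
im=cv2.imread("pics/side0.png"); cv2.imwrite("pics/s1.png",cv2.resize(im[130:250,190:280],(600,800),interpolation=cv2.INTER_CUBIC)[:800])
c=np.r_[q.mean(0)];
```

```text
[[593.3 348.1]
 [587.   80.9]
 [474.   82.6]
 [480.  349.4]] [533.6 215.2]
267.2 88.64
266.8 88.7
113.3 -0.66
113.0 -0.87
wing ends,mid [[568.1, 114.4, 181.0], [519.9, 114.6, 181.0], [544.1, 114.5, 181.0]]
open wing [[552.2, 336.0, 181.0], [549.6, 289.8, 181.0], [550.5, 312.5, 181.0]]
rod [[520.9, 338.0, 131.0], [515.7, 97.3, 131.0]] [518.2780263  217.66799804 131.        ]
```

Call:
{"name": "carry_out", "arguments": {
  "motion": [
    [[5,0,0,1,-0.1],[5,0,0,1,-0.1],[5,0,0,0,0]]
  ],
  "squeeze": 60
}}

```text
clock: 0.48
ee_pos: [245.6, -492.3, 251.6]
orientation: [0.991, 0.131, 0.0, 0.0]
force: [0.3, -0.3, -0.1]
grip_width: 50.1
```

Run:
```python
from h import *
o=get_obs(); print(o["qpos"].round(3),o["clock"],o["torque"].round(3))
for i in range(6): viewer.read_camera("top"); o=get_obs(); print(o["torque"].round(3),o["force"].round(2))
```

```text
[-1.108  0.096  0.225  1.7    0.     1.77 ] 0.475 [ 0.016 -0.027 -0.023]
[ 0.003  0.026 -0.019] [ 0.19  0.37 -0.56]
[ 0.009 -0.036  0.015] [ 0.83 -0.69  0.29]
[-0.031 -0.022  0.028] [-0.84  0.26  0.66]
[ 0.004 -0.044  0.038] [ 0.36 -0.38  0.07]
[-0.009  0.026  0.073] [ 0.44 -0.59 -0.09]
[ 0.049 -0.003 -0.049] [-0.76  0.79 -0.39]
```

Call:
{"name": "carry_out", "arguments": {
  "motion": [
    [[4,1.88,3.79,-0.2,0.1785],[4,1.88,3.79,-0.2,0.1785],[4,1.88,3.79,-0.2,0.1785],[4,1.88,3.79,-0.2,0.1785],[4,1.88,3.79,-0.2,0.1785],[4,1.88,3.79,-0.2,0.1785],[4,1.88,3.79,-0.2,0.1785],[4,1.88,3.79,-0.2,0.1785],[4,1.88,3.79,-0.2,0.1785],[4,1.88,3.79,-0.2,0.1785],[4,1.88,3.79,-0.2,0.1785],[4,1.88,3.79,-0.2,0.1785],[4,1.88,3.79,-0.2,0.1785],[4,1.88,3.79,-0.2,0.1785],[4,1.88,3.79,-0.2,0.1785],[4,1.88,3.79,-0.2,0.1785],[4,0,0,0,0],[4,0,0,0,0]]
  ]
}}

```text
clock: 3.02
ee_pos: [546.1, 114.1, 219.0]
orientation: [0.012, 1.0, -0.0, -0.0]
force: [-0.0, -1.3, 0.1]
grip_width: 40.1
```

Run:
```python
from h import *
o=get_obs(); r=R.from_quat(o["orientation"]).as_matrix(); print(o["qpos"].round(3),o["ee_pos"].round(1),"yaw_y",np.arctan2(r[1,1],r[0,1]))
im=viewer.read_camera("side"); cv2.imwrite("pics/s1.png",cv2.resize(im[110:250,170:310],(700,700),interpolation=cv2.INTER_CUBIC))
print("grip pred",proj("side",[[546,114.5,169],[546,114.5,181],[569,114,181],[523,115,181]]).round(1).tolist(),"tcp",proj("side",o["ee_pos"]))
```

```text
[ 0.206  0.102  0.169  1.638 -0.     0.23 ] [546.1 114.1 219. ] yaw_y 1.5472576472818094
grip pred [[237.3, 176.4], [237.1, 171.7], [247.4, 171.3], [226.8, 172.0]] tcp [[236.60107221 156.34714301]]
```

View pics/s1.png

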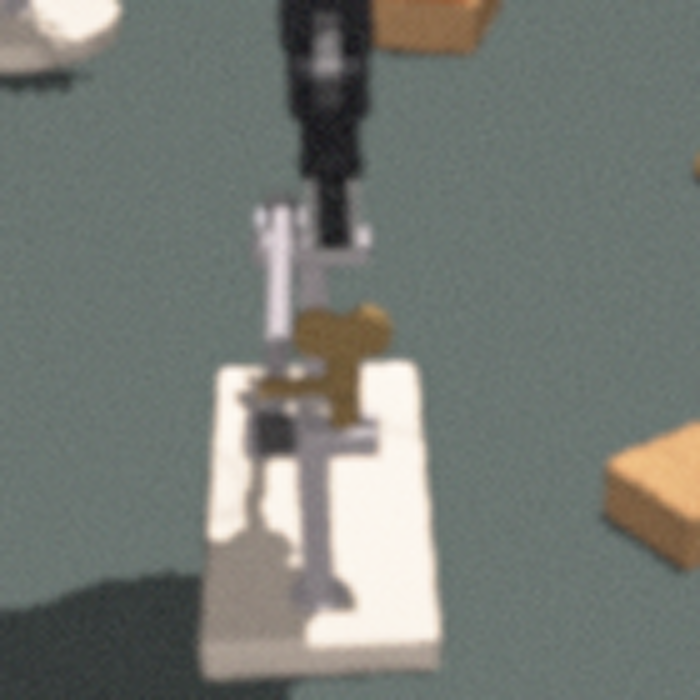

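The wing spans crop x 295–392, and its centre sits about 2–3 mm farther +x than the top view gave. The foot pose says 547.3, so I'll use that.

Call:
{"name": "carry_out", "arguments": {
  "motion": [
    [[4,0.13,0.05,-1.5,0],[4,0,0,-1.5,0],[4,0,0,-1.5,0],[4,0,0,-1.0,0],[4,0,0,-0.5,0],[4,0,0,0,0],[2,0,0,0,0],[1.4,0,0,0,0],[0.9,0,0,0,0],[0.5,0,0,0,0],[0.2,0,0,0,0],[0,0,0,0,0],[0,0,0,0,0]]
  ],
  "squeeze": 60
}}

```text
clock: 4.7
ee_pos: [547.8, 115.5, 159.8]
orientation: [0.011, 1.0, 0.001, 0.0]
force: [-1.0, 4.7, 3.2]
grip_width: 7.7
```

```bash
cat > m.py <<'E'
from h import *
def meas(n=6):
    t=[];f=[];y=[]
    for i in range(n):
        viewer.read_camera("top"); o=get_obs(); t.append(o["torque"]); f.append(o["force"])
        r=R.from_quat(o["orientation"]).as_matrix(); y.append(np.arctan2(r[1,1],r[0,1]))
    w=np.mean(y)-1.5475; tz=np.mean(t,0)[2]
    print("clk",round(o["clock"],2),"T",np.mean(t,0).round(3),"F",np.mean(f,0).round(2),"wing",w.round(4),"screw~",round(w+tz/2.5,3),"pos",o["ee_pos"].round(1),"gw",round(o["grip_width"],1))
if __name__=="__main__": meas()
E
python3 m.py
```

```text
clk 5.0 T [ 1.099  0.141 -0.005] F [-0.73  5.25  2.8 ] wing 0.0011 screw~ -0.001 pos [547.8 115.5 159.9] gw 7.2
```

Call:
{"name": "carry_out", "arguments": {
  "motion": [
    [[0,0,0.1,0,0],[0,0,0,0,0],[0,0,0,0,0.03],[0,0,0,0,0.03]]
  ]
}}

```text
clock: 5.5
ee_pos: [547.8, 115.6, 159.8]
orientation: [-0.019, 1.0, -0.0, 0.0]
force: [-0.9, 1.1, 5.2]
grip_width: 7.6
```

Run:
```python
from m import *
im=viewer.read_camera("side"); cv2.imwrite("pics/s2.png",cv2.resize(im[130:230,190:290],(600,600),interpolation=cv2.INTER_CUBIC)); meas()
```

```text
clk 5.85 T [ 0.126  0.191 -0.02 ] F [-0.87  0.46  5.83] wing 0.0605 screw~ 0.052 pos [547.8 115.6 159.8] gw 7.7
```

View pics/s2.png

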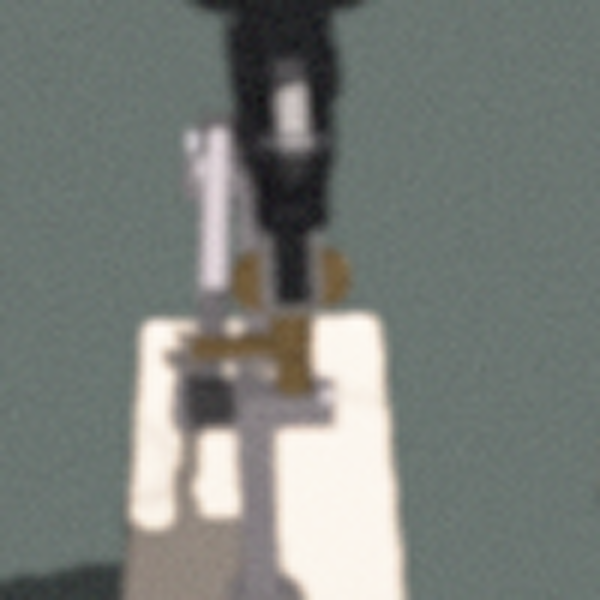

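The fingers hold the middle of the wing, with brass on both sides at crop (247,275) and (337,275).

Call:
{"name": "carry_out", "arguments": {
  "motion": [
    [[0,0,0,0,0.02],[0,0,0,0,0.02],[0,0,0,0,0.02],[0,0,0,0,0]]
  ]
}}

```text
clock: 6.35
ee_pos: [547.8, 115.6, 159.9]
orientation: [-0.049, 0.999, -0.0, 0.0]
force: [-1.1, 1.0, 5.3]
grip_width: 7.6
```

```bash
python3 m.py
```

```text
clk 6.65 T [ 0.167  0.171 -0.122] F [-0.95  0.65  5.43] wing 0.1201 screw~ 0.071 pos [547.8 115.6 159.9] gw 7.7
```

Call:
{"name": "carry_out", "arguments": {
  "motion": [
    [[0,0,0,0,0.02],[0,0,0,0,0.02],[0,0,0,0,0.02],[0,0,0,0,0]]
  ]
}}

```text
clock: 7.15
ee_pos: [547.8, 115.6, 159.8]
orientation: [-0.078, 0.997, -0.0, 0.0]
force: [-1.6, 0.4, 5.7]
grip_width: 7.8
```

```bash
python3 m.py
```

```text
clk 7.45 T [ 0.155  0.202 -0.257] F [-1.04  0.88  5.53] wing 0.18 screw~ 0.077 pos [547.8 115.6 159.9] gw 7.7
```

Call:
{"name": "carry_out", "arguments": {
  "motion": [
    [[0,0,0,0,0.015],[0,0,0,0,0],[0,0,0,0,0]]
  ]
}}

```text
clock: 7.82
ee_pos: [547.8, 115.6, 159.8]
orientation: [-0.086, 0.996, -0.0, 0.0]
force: [-0.9, 1.6, 5.7]
grip_width: 7.8
```

```bash
python3 m.py
```

```text
clk 8.12 T [ 0.157  0.189 -0.241] F [-0.76  0.51  5.27] wing 0.1949 screw~ 0.098 pos [547.8 115.6 159.8] gw 7.6
```

Call:
{"name": "carry_out", "arguments": {
  "motion": [
    [[0,0,0,0,0.015],[0,0,0,0,0],[0,0,0,0,0.015],[0,0,0,0,0],[0,0,0,0,0]]
  ]
}}

```text
clock: 8.75
ee_pos: [547.8, 115.6, 159.8]
orientation: [-0.101, 0.995, -0.0, 0.0]
force: [-1.4, 0.7, 6.2]
grip_width: 7.6
```

```bash
python3 m.py
```

```text
clk 9.05 T [ 0.162  0.205 -0.261] F [-0.89  0.7   5.67] wing 0.2249 screw~ 0.121 pos [547.8 115.6 159.8] gw 7.6
```

Call:
{"name": "carry_out", "arguments": {
  "motion": [
    [[0,0,0,0,0.012],[0,0,0,0,0],[0,0,0,0,0.012],[0,0,0,0,0],[0,0,0,0,0]]
  ]
}}

```text
clock: 9.68
ee_pos: [547.8, 115.6, 159.8]
orientation: [-0.113, 0.994, -0.0, 0.0]
force: [-1.5, 0.1, 6.2]
grip_width: 7.7
```

```bash
python3 m.py
```

```text
clk 9.97 T [ 0.147  0.212 -0.289] F [-0.9   0.67  5.77] wing 0.2489 screw~ 0.133 pos [547.8 115.6 159.8] gw 7.6
```

The torque is rising again, so this side has packed. Reversing.

Call:
{"name": "carry_out", "arguments": {
  "motion": [
    [[0,0,0,0,-0.04],[0,0,0,0,-0.04],[0,0,0,0,-0.04],[0,0,0,0,-0.04],[0,0,0,0,-0.04],[0,0,0,0,-0.04],[0,0,0,0,-0.04],[0,0,0,0,-0.04],[0,0,0,0,-0.02],[0,0,0,0,-0.01],[0,0,0,0,0]]
  ]
}}

```text
clock: 11.35
ee_pos: [547.8, 115.6, 159.9]
orientation: [0.062, 0.998, -0.0, 0.0]
force: [-0.7, 1.0, 5.5]
grip_width: 8.0
```

```bash
python3 m.py
```

```text
clk 11.65 T [0.137 0.204 0.086] F [-0.53  0.91  5.56] wing -0.1005 screw~ -0.066 pos [547.8 115.6 159.8] gw 7.8
```

Call:
{"name": "carry_out", "arguments": {
  "motion": [
    [[0,0,0,0,-0.03],[0,0,0,0,-0.03],[0,0,0,0,-0.015],[0,0,0,0,0],[0,0,0,0,-0.01],[0,0,0,0,0]]
  ]
}}

```text
clock: 12.4
ee_pos: [547.8, 115.6, 159.9]
orientation: [0.104, 0.995, -0.0, 0.0]
force: [-1.4, 0.9, 6.2]
grip_width: 7.8
```

```bash
python3 m.py
```

```text
clk 12.7 T [0.135 0.183 0.242] F [-0.7   0.51  5.14] wing -0.1853 screw~ -0.089 pos [547.8 115.6 159.9] gw 7.8
```

Call:
{"name": "carry_out", "arguments": {
  "motion": [
    [[0,0,0,0,-0.015],[0,0,0,0,0],[0,0,0,0,-0.015],[0,0,0,0,0],[0,0,0,0,0]]
  ]
}}

```text
clock: 13.32
ee_pos: [547.8, 115.6, 159.8]
orientation: [0.119, 0.993, -0.0, 0.0]
force: [-0.4, 1.0, 5.5]
grip_width: 7.4
```

```bash
python3 m.py
```

```text
clk 13.62 T [0.152 0.177 0.284] F [-0.41  0.7   5.67] wing -0.2153 screw~ -0.102 pos [547.8 115.6 159.8] gw 7.9
```

Call:
{"name": "carry_out", "arguments": {
  "motion": [
    [[0,0,0,0,-0.012],[0,0,0,0,0],[0,0,0,0,0]]
  ]
}}

```text
clock: 14.0
ee_pos: [547.8, 115.6, 159.8]
orientation: [0.125, 0.992, -0.0, 0.0]
force: [-1.5, 0.6, 5.6]
grip_width: 7.8
```

```bash
python3 m.py
```

```text
clk 14.3 T [0.14  0.191 0.256] F [-1.18  0.84  5.11] wing -0.2272 screw~ -0.125 pos [547.8 115.6 159.9] gw 8.2
```

Still giving way on this side. A little more.

Call:
{"name": "carry_out", "arguments": {
  "motion": [
    [[0,0,0,0,-0.012],[0,0,0,0,0],[0,0,0,0,-0.012],[0,0,0,0,0],[0,0,0,0,0]]
  ]
}}

```text
clock: 14.92
ee_pos: [547.8, 115.6, 159.8]
orientation: [0.137, 0.991, -0.0, 0.0]
force: [-1.1, 0.6, 4.7]
grip_width: 7.6
```

```bash
python3 m.py
```

```text
clk 15.22 T [0.131 0.203 0.264] F [-0.83  0.71  5.67] wing -0.2513 screw~ -0.146 pos [547.8 115.6 159.9] gw 7.4
```

Call:
{"name": "carry_out", "arguments": {
  "motion": [
    [[0,0,0,0,0.05],[0,0,0,0,0.05],[0,0,0,0,0.05],[0,0,0,0,0.05],[0,0,0,0,0.05],[0,0,0,0,0.05],[0,0,0,0,0.05],[0,0,0,0,0.05],[0,0,0,0,0.04],[0,0,0,0,0.03],[0,0,0,0,0.015],[0,0,0,0,0.015],[0,0,0,0,0]]
  ]
}}

```text
clock: 16.85
ee_pos: [547.8, 115.6, 159.8]
orientation: [-0.112, 0.994, -0.0, 0.0]
force: [-0.9, 0.8, 5.6]
grip_width: 7.3
```

```bash
python3 m.py
```

```text
clk 17.15 T [ 0.141  0.203 -0.244] F [-0.68  0.79  5.59] wing 0.2479 screw~ 0.15 pos [547.8 115.5 159.8] gw 7.7
```

Call:
{"name": "carry_out", "arguments": {
  "motion": [
    [[0,0,0,0,0.012],[0,0,0,0,0],[0,0,0,0,0.012],[0,0,0,0,0],[0,0,0,0,0]]
  ]
}}

```text
clock: 17.77
ee_pos: [547.8, 115.5, 159.8]
orientation: [-0.124, 0.992, -0.0, 0.0]
force: [-0.7, 0.6, 5.2]
grip_width: 7.9
```

```bash
python3 m.py
```

```text
clk 18.07 T [ 0.139  0.208 -0.26 ] F [-0.78  0.55  5.55] wing 0.2719 screw~ 0.168 pos [547.8 115.6 159.8] gw 7.7
```

Call:
{"name": "carry_out", "arguments": {
  "motion": [
    [[0,0,0,0,0.012],[0,0,0,0,0],[0,0,0,0,0.012],[0,0,0,0,0],[0,0,0,0,0]]
  ]
}}

```text
clock: 18.7
ee_pos: [547.8, 115.6, 159.8]
orientation: [-0.136, 0.991, -0.0, 0.0]
force: [-0.8, -0.1, 5.1]
grip_width: 7.7
```

```bash
python3 m.py
```

```text
clk 19.0 T [ 0.14   0.196 -0.244] F [-0.77  0.82  5.16] wing 0.2959 screw~ 0.198 pos [547.8 115.5 159.8] gw 7.7
```

Call:
{"name": "carry_out", "arguments": {
  "motion": [
    [[0,0,0,0,0.012],[0,0,0,0,0],[0,0,0,0,0.012],[0,0,0,0,0],[0,0,0,0,0]]
  ]
}}

```text
clock: 19.62
ee_pos: [547.8, 115.5, 159.8]
orientation: [-0.148, 0.989, -0.0, 0.0]
force: [-2.1, 0.5, 5.8]
grip_width: 7.5
```

```bash
python3 m.py
```

```text
clk 19.93 T [ 0.168  0.204 -0.313] F [-1.08  0.5   5.81] wing 0.3198 screw~ 0.195 pos [547.8 115.5 159.8] gw 7.6
```

Packed again at about +0.195. Reversing.

Call:
{"name": "carry_out", "arguments": {
  "motion": [
    [[0,0,0,0,-0.06],[0,0,0,0,-0.06],[0,0,0,0,-0.06],[0,0,0,0,-0.06],[0,0,0,0,-0.06],[0,0,0,0,-0.06],[0,0,0,0,-0.06],[0,0,0,0,-0.05],[0,0,0,0,-0.04],[0,0,0,0,-0.03],[0,0,0,0,-0.015],[0,0,0,0,0],[0,0,0,0,-0.015],[0,0,0,0,0],[0,0,0,0,-0.012],[0,0,0,0,0]]
  ]
}}

```text
clock: 21.92
ee_pos: [547.8, 115.6, 159.8]
orientation: [0.142, 0.99, -0.0, 0.0]
force: [-1.0, 0.3, 6.0]
grip_width: 7.9
```

```bash
python3 m.py
```

```text
clk 22.23 T [0.135 0.193 0.254] F [-0.53  0.92  5.11] wing -0.2613 screw~ -0.159 pos [547.8 115.7 159.8] gw 7.7
```

Call:
{"name": "carry_out", "arguments": {
  "motion": [
    [[0,0,0,0,-0.012],[0,0,0,0,0],[0,0,0,0,-0.012],[0,0,0,0,0],[0,0,0,0,0]]
  ]
}}

```text
clock: 22.85
ee_pos: [547.8, 115.6, 159.8]
orientation: [0.154, 0.988, -0.0, 0.0]
force: [-0.6, 0.9, 5.9]
grip_width: 7.5
```

```bash
python3 m.py
```

```text
clk 23.15 T [0.134 0.194 0.286] F [-1.12  1.05  5.87] wing -0.2852 screw~ -0.171 pos [547.8 115.6 159.8] gw 7.9
```

Call:
{"name": "carry_out", "arguments": {
  "motion": [
    [[0,0,0,0,0.06],[0,0,0,0,0.06],[0,0,0,0,0.06],[0,0,0,0,0.06],[0,0,0,0,0.06],[0,0,0,0,0.06],[0,0,0,0,0.06],[0,0,0,0,0.06],[0,0,0,0,0.04],[0,0,0,0,0.03],[0,0,0,0,0.015],[0,0,0,0,0],[0,0,0,0,0.015],[0,0,0,0,0],[0,0,0,0,0.012],[0,0,0,0,0]]
  ]
}}

```text
clock: 25.15
ee_pos: [547.8, 115.6, 159.8]
orientation: [-0.141, 0.99, -0.0, 0.0]
force: [-1.0, -0.3, 5.1]
grip_width: 7.8
```

```bash
python3 m.py
```

```text
clk 25.45 T [ 0.165  0.196 -0.247] F [-1.06  0.66  5.46] wing 0.3059 screw~ 0.207 pos [547.8 115.6 159.8] gw 7.7
```

Call:
{"name": "carry_out", "arguments": {
  "motion": [
    [[0,0,0,0,0.012],[0,0,0,0,0],[0,0,0,0,0.012],[0,0,0,0,0],[0,0,0,0,0]]
  ]
}}

```text
clock: 26.08
ee_pos: [547.8, 115.6, 159.8]
orientation: [-0.153, 0.988, -0.0, 0.0]
force: [-1.2, 0.8, 5.0]
grip_width: 7.7
```

```bash
python3 m.py
```

```text
clk 26.38 T [ 0.134  0.204 -0.234] F [-0.91  0.4   5.46] wing 0.3299 screw~ 0.236 pos [547.8 115.6 159.8] gw 7.6
```

Call:
{"name": "carry_out", "arguments": {
  "motion": [
    [[0,0,0,0,0.012],[0,0,0,0,0],[0,0,0,0,0.012],[0,0,0,0,0],[0,0,0,0,0]]
  ]
}}

```text
clock: 27.0
ee_pos: [547.8, 115.6, 159.8]
orientation: [-0.165, 0.986, -0.0, 0.0]
force: [-0.3, -0.1, 5.8]
grip_width: 7.8
```

```bash
python3 m.py
```

```text
clk 27.3 T [ 0.154  0.214 -0.293] F [-1.12  0.47  5.61] wing 0.3539 screw~ 0.237 pos [547.8 115.6 159.9] gw 7.7
```

Call:
{"name": "carry_out", "arguments": {
  "motion": [
    [[0,0,0,0,-0.07],[0,0,0,0,-0.07],[0,0,0,0,-0.07],[0,0,0,0,-0.07],[0,0,0,0,-0.07],[0,0,0,0,-0.07],[0,0,0,0,-0.06],[0,0,0,0,-0.05],[0,0,0,0,-0.04],[0,0,0,0,-0.03],[0,0,0,0,-0.02],[0,0,0,0,0],[0,0,0,0,-0.012],[0,0,0,0,0],[0,0,0,0,-0.012],[0,0,0,0,0]]
  ]
}}

```text
clock: 29.3
ee_pos: [547.8, 115.6, 159.8]
orientation: [0.156, 0.988, -0.0, 0.0]
force: [-0.4, 0.7, 5.1]
grip_width: 7.6
```

```bash
python3 m.py
```

```text
clk 29.6 T [0.161 0.198 0.249] F [-1.03  1.15  5.79] wing -0.2893 screw~ -0.19 pos [547.8 115.6 159.8] gw 7.8
```

Call:
{"name": "carry_out", "arguments": {
  "motion": [
    [[0,0,0,0,-0.012],[0,0,0,0,0],[0,0,0,0,-0.01],[0,0,0,0,0],[0,0,0,0,0.07],[0,0,0,0,0.07],[0,0,0,0,0.07],[0,0,0,0,0.07],[0,0,0,0,0.07],[0,0,0,0,0.07],[0,0,0,0,0.07],[0,0,0,0,0.05],[0,0,0,0,0.04],[0,0,0,0,0.03],[0,0,0,0,0.02],[0,0,0,0,0],[0,0,0,0,0.015],[0,0,0,0,0],[0,0,0,0,0.012],[0,0,0,0,0]]
  ]
}}

```text
clock: 32.1
ee_pos: [547.8, 115.6, 159.8]
orientation: [-0.16, 0.987, -0.0, 0.0]
force: [-0.6, 0.3, 4.7]
grip_width: 8.2
```

```bash
python3 m.py
```

```text
clk 32.4 T [ 0.148  0.193 -0.256] F [-0.71  0.55  5.64] wing 0.3449 screw~ 0.242 pos [547.8 115.6 159.8] gw 7.7
```

Call:
{"name": "carry_out", "arguments": {
  "motion": [
    [[0,0,0,0,0.012],[0,0,0,0,0],[0,0,0,0,0.012],[0,0,0,0,0],[0,0,0,0,0]]
  ]
}}

```text
clock: 33.02
ee_pos: [547.8, 115.6, 159.8]
orientation: [-0.172, 0.985, -0.0, 0.0]
force: [-0.8, 0.7, 5.2]
grip_width: 7.4
```

```bash
python3 m.py
```

```text
clk 33.33 T [0.104 0.176 0.01 ] F [-0.83  0.08  5.28] wing 0.3693 screw~ 0.373 pos [547.8 115.5 159.8] gw 7.5
```

Broke free: the torque fell to zero. Turning it clear.

Call:
{"name": "carry_out", "arguments": {
  "motion": [
    [[0,0,0,0,0.08],[0,0,0,0,0.1],[0,0,0,0,0.12],[0,0,0,0,0.12],[0,0,0,0,0.12],[0,0,0,0,0.12],[0,0,0,0,0.12],[0,0,0,0,0.12],[0,0,0,0,0.12],[0,0,0,0,0.06],[0,0,0,0,0],[0,0,0,0,0]]
  ]
}}

```text
clock: 34.83
ee_pos: [547.9, 115.5, 159.8]
orientation: [-0.654, 0.756, -0.001, 0.0]
force: [-0.3, -1.0, 4.5]
grip_width: 7.5
```

```bash
python3 m.py
```

```text
clk 35.12 T [-0.015  0.066  0.005] F [-0.08 -0.22  5.04] wing 1.4492 screw~ 1.451 pos [548.  115.5 159.8] gw 7.8
```

Call:
{"name": "carry_out", "arguments": {
  "motion": [
    [[1.5,0,0,0,0],[3,0,0,0,0],[4,0,0,0.5,0],[4,0,0,2,0],[5,0,0,3,0],[5,-0.5,2,1,0.04],[5,-1,3,0,0.04],[5,-1,3,0,0.04],[5,-0.5,2.1,0,0],[5,0,0,0,0],[5,0,0,0,0]]
  ],
  "squeeze": 30
}}

```text
clock: 36.5
ee_pos: [517.5, 216.8, 224.0]
orientation: [-0.699, 0.715, 0.0, -0.0]
force: [0.3, -1.2, -0.9]
grip_width: 50.0
```

Run:
```python
from m import *
meas(1); print(get_obs()["qpos"].round(2))
a=viewer.read_camera("top")[215:295,100:260]; b=viewer.read_camera("side")[120:220,170:300]
cv2.imwrite("pics/c2.png",np.hstack([cv2.resize(a,(480,240),interpolation=2),cv2.resize(b,(312,240),interpolation=2)]))
print(proj("side",[[518.2,116,128],[518.2,216,128],[518.2,316,128]]).round(1).tolist(),proj("top",[[518.2,116,128],[518.2,216,128]]).round(1).tolist())
```

```text
clk 36.55 T [-0.051 -0.021  0.011] F [-0.17 -0.31 -0.56] wing 1.5698 screw~ 1.574 pos [517.6 216.5 224.1] gw 50.1
[ 0.4   0.11  0.19  1.65 -0.   -1.15]
[[225.8, 192.2], [225.4, 172.1], [225.1, 155.0]] [[232.2, 258.4], [183.1, 258.7]]
```

View pics/c2.png

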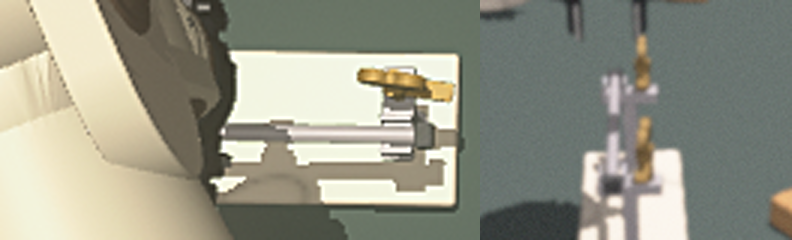

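The seized tongue now points away from the rod, at (440,90) in the left crop. The rod at side column ≈225 matches the prediction of 225.5. Descending onto the rod.

Call:
{"name": "carry_out", "arguments": {
  "motion": [
    [[5,0.05,0,-2,0],[5,0,0,-2.5,0],[5,0,0,-2.5,0],[5,0,0,-2,0],[5,0,0,-1,0],[5,0,0,-0.35,0],[4,0,0,0,0],[2.5,0,0,0,0],[1.8,0,0,0,0],[1.4,0,0,0,0],[1.1,0,0,0,0],[0.8,0,0,0,0],[0.5,0,0,0,0],[0.5,0,0,0,0]]
  ],
  "squeeze": 30
}}

```text
clock: 38.4
ee_pos: [518.3, 216.8, 121.1]
orientation: [-0.698, 0.716, -0.0, 0.0]
force: [0.7, -0.1, 3.0]
grip_width: 10.7
```

```bash
python3 m.py
```

```text
clk 38.7 T [0.014 0.034 0.048] F [-0.22  0.27  4.69] wing 1.5695 screw~ 1.589 pos [518.3 216.8 121. ] gw 10.4
```

Call:
{"name": "carry_out", "arguments": {
  "motion": [
    [[0.5,0,0,0.15,0],[0.5,0,0,0.3,0],[0.5,0,0,0.4,0],[0.5,0,0,0.5,0],[0.5,0,0,0.6,0],[0.5,0,0,0.8,0],[0.5,0,0,1,0],[0.5,0,0,1.2,0],[0.5,0,0,1.5,0],[0.5,0,0,1.5,0],[0.5,0,0,1.0,0],[0.5,0,0,0.5,0],[0.5,0,0,0,0]]
  ]
}}

```text
clock: 40.33
ee_pos: [518.2, 216.8, 215.4]
orientation: [-0.698, 0.716, -0.0, 0.0]
force: [0.2, -0.0, -1.1]
grip_width: 10.7
```

Run:
```python
from m import *
meas(4)
im=viewer.read_camera("side"); cv2.imwrite("pics/s3.png",cv2.resize(im[90:230,150:310],(640,560),interpolation=2))
print(proj("side",[[518.3,92,222.5],[518.3,216.8,222.5],[518.3,341,222.5]]).round(1).tolist())
```

```text
clk 40.52 T [-0.003  0.021 -0.004] F [ 0.56 -0.17 -1.25] wing 1.5695 screw~ 1.568 pos [518.  216.7 214.7] gw 10.5
[[223.9, 159.8], [223.6, 136.9], [223.4, 118.7]]
```

View pics/s3.png

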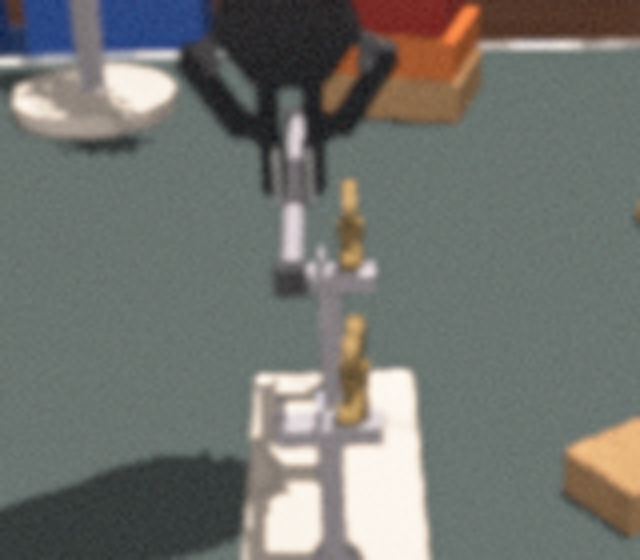

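The rod is lifted and level, with its near cap at crop (289,277) as predicted. Next: move over the tray and come down to just above its floor.

Call:
{"name": "carry_out", "arguments": {
  "motion": [
    [[0.5,0,-1,0,0],[0.5,0,-2,0,0],[0.5,0,-3.5,0,0],[0.5,0,-5,0,-0.005],[0.5,0.1,-5,0,-0.005],[0.5,0.1,-5,0,-0.005],[0.5,0,-5,0,-0.005],[0.5,0,-5,0,-0.005],[0.5,0,-4.4,0,0],[0.5,0,-3.5,0,0],[0.5,0,-2,-1,0],[0.5,0,-1,-2,0],[0.5,0,0,-3,0],[0.5,0,0,-3,0],[0.5,0,0,-2,0],[0.5,0,0,-1,0],[0.5,0,0,-0.5,0],[0.5,0,0,0,0]]
  ]
}}

```text
clock: 42.82
ee_pos: [520.2, -207.3, 90.6]
orientation: [-0.689, 0.724, -0.0, 0.0]
force: [0.9, 0.1, -1.0]
grip_width: 10.4
```

Run:
```python
from m import *
meas(4); print(get_obs()["qpos"].round(2))
a=viewer.read_camera("top"); b=viewer.read_camera("side")
cv2.imwrite("pics/t1.png",np.hstack([cv2.resize(a[215:315,300:470],(408,240),interpolation=2),cv2.resize(b[210:420,150:310],None,fx=240/210,fy=240/210)]))
```

```text
clk 43.02 T [-0.01   0.008 -0.02 ] F [ 0.15 -0.03 -1.1 ] wing 1.5446 screw~ 1.537 pos [ 520.5 -207.4   91. ] gw 10.6
[-0.38  0.1  -0.08  1.39  0.   -1.9 ]
```

View pics/t1.png

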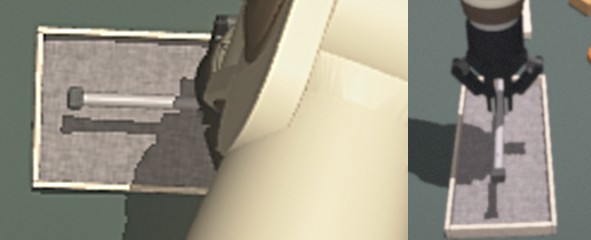

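The rod hangs inside the tray outline, its left cap at crop (75,97) and the tray's inner wall at x≈44. Lowering.

Call:
{"name": "carry_out", "arguments": {
  "motion": [
    [[0.5,0,0,-1,0],[0.5,0,0,-2,0],[0.5,0,0,-2,0],[0.5,0,0,-1.3,0],[0.5,0,0,-0.7,0],[0.5,0,0,-0.5,0],[0.5,0,0,-0.2,0],[0.5,0,0,-0.2,0],[0.5,0,0,-0.1,0],[0.5,0,0,-0.1,0],[0.5,0,0,0,0],[0.5,0,0,0,0]]
  ]
}}

```text
clock: 44.62
ee_pos: [520.2, -207.3, 9.4]
orientation: [-0.689, 0.724, -0.0, 0.0]
force: [-0.1, 0.1, -1.2]
grip_width: 10.7
```

```bash
python3 m.py
```

```text
clk 44.92 T [ 0.014 -0.013  0.002] F [ 0.06  0.09 -0.99] wing 1.5445 screw~ 1.545 pos [ 520.1 -207.2    9.3] gw 10.7
```

Call:
{"name": "carry_out", "arguments": {
  "motion": [
    [[0.5,0,0,-0.05,0],[0.5,0,0,-0.05,0],[0.5,0,0,0,0],[0.5,0,0,0,0]]
  ]
}}

```text
clock: 45.42
ee_pos: [520.2, -207.2, 8.3]
orientation: [-0.689, 0.724, -0.0, 0.0]
force: [0.7, -0.1, -0.8]
grip_width: 10.6
```

```bash
python3 m.py
```

```text
clk 45.73 T [-0.002  0.017 -0.003] F [-0.05 -0.   -1.07] wing 1.5445 screw~ 1.543 pos [ 520.1 -207.2    8.3] gw 10.3
```

Call:
{"name": "carry_out", "arguments": {
  "motion": [
    [[0.5,0,0,-0.04,0],[0.5,0,0,-0.04,0],[0.5,0,0,0,0],[0.5,0,0,0,0]]
  ]
}}

```text
clock: 46.22
ee_pos: [520.2, -207.3, 8.1]
orientation: [-0.689, 0.724, -0.0, 0.0]
force: [-2.6, 0.9, 6.1]
grip_width: 10.4
```

```bash
python3 m.py
```

```text
clk 46.52 T [0.215 0.51  0.006] F [-2.54  1.06  4.9 ] wing 1.5445 screw~ 1.547 pos [ 520.2 -207.3    8.1] gw 10.5
```

The rod is on the floor. Releasing slowly and rising straight up.

Call:
{"name": "carry_out", "arguments": {
  "motion": [
    [[1.15,0,0,0.02,0],[1.3,0,0,0,0],[1.6,0,0,0,0],[2.2,0,0,0,0],[3,0,0,0,0],[4,0,0,0,0],[4,0,0,0.5,0],[4,0,0,1.5,0],[4,0,0,3,0],[4,0,0,5,0],[4,0,0,6,0],[4,0,0,4,0],[4,-5,-2,2,0],[4,-5,-4,0,0],[4,-5,-4,0,0],[4,-3,-4,0,0],[4,0,0,0,0]]
  ]
}}

```text
clock: 48.65
ee_pos: [340.6, -347.3, 229.0]
orientation: [-0.688, 0.726, -0.001, -0.0]
force: [-0.4, 0.4, 0.3]
grip_width: 40.1
```

Run:
```python
from m import *
meas(1)
a=viewer.read_camera("top"); b=viewer.read_camera("side")
cv2.imwrite("pics/f1.png",np.hstack([cv2.resize(a[140:315,100:480],(520,240),interpolation=2),cv2.resize(b[210:420,150:380],(263,240))]))
```

```text
clk 48.7 T [ 0.021 -0.016  0.048] F [ 0.49  0.17 -0.1 ] wing 1.5414 screw~ 1.56 pos [ 341.6 -346.2  228.8] gw 39.9Traceback (most recent call last):
  File "<stdin>", line 3, in <module>
ValueError: 200 camera calls are used up
```

```bash
python3 -c "
from station import get_obs,job
print(get_obs()['clock'], job.finish_job())"
```

```text
the job is handed in; nothing more can be done
48.75 None
```

I've handed the job in at 48.75 s of the 70 s limit. The rod should be lying lengthwise in the tray, but I couldn't take a final picture of it there. I had used up all 200 camera calls averaging torque readings during the rocking.

- **Keeper:** I rocked the seized keeper back and forth over about 3.5 cycles. The averaged torque readings peaked at 0.31 N m, below the 0.40 N m at which the stem shears. It broke free at a screw angle of about +0.25 rad, where the torque fell to zero. I then turned it to about 1.45 rad, and a picture showed its tongue clear of the rod.
- **Rod:** I gripped it at mid-length and lifted it straight up, and a picture showed it level. I then lowered it into the tray until about 5–6 N showed it was touching the floor, and released it slowly.

My last picture, taken before lowering, shows the rod inside the tray's outline. After release the arm rose and moved away with the fingers open, and the force read about zero, so it wasn't carrying anything.

I never moved near the bangle, jar or gift box, but I didn't check their positions again at the end.

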